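# Knock out the prop, catch the music box lid on the finger and lower it shut

## Robot

A 6-joint arm with a two-finger parallel gripper is mounted at the origin on the work surface. World frame = base frame: x ahead of the robot, y to its left, z up, the work surface at z = 0. Lengths are in m, angles in rad, forces in N, time in s.
With the tool pointing down it reaches from about 0.35 to 0.975 m from the base axis. Payload 4.9 kg.
Tool frame: the origin (TCP) lies at the very end of the fingers, on their centre line; the grasp point (between the pads) lies 19 mm behind it (ctrl.grasp_offset is the distance from the TCP to the grasp point, in m); z points along the fingers, y is the line along which they close (so a half turn about z gives the same grasp; the last joint's range is limited). The gripper opens to 85 mm and grips with 20 to 120 N. Pads are 22 mm wide; open, the fingers measure 114 mm over their backs; the gripper's body (76 mm by 85 mm) begins 54 mm behind the grasp point. The pads swing forward as they close: fully open they stand 13 mm farther back than shut.
Start: joints at [1.185, 0.053, 1.613, -0, 1.476, -0.119], TCP at [0.165, 0.603, 0.231] pointing down, gripper open.
Joint ranges: [-3.01, 3.01], [-1.01, 2.22], [0.06, 2.58], [-1.02, 4.17], [0.09, 2.62], [-3.14, 3.14]. Speed limits (rad/s): [2.57, 2.57, 3.14, 3.14, 3.14, 3.14].

## Interface

Orientations are given as a rotation vector (axis times angle).
In Python, from station import ctrl, optics gives the robot as it stands.
- The arm moves only by the shell command python3 -m handwheel 'ROWS' [OPENING] [FORCE]. ROWS is JSON, a list of rows, each an object of numbers: "tx", "ty", "tz": the shift along the tool's x, y, z in mm; "roll": the turn about the tool's z in rad. A call has 1 to 12 rows; each row shifts and turns the commanded pose from where the row before left it, along the tool's axes as they then stand; what a row does not reach is not made up. A row lasts 1/12 s, in which the tool goes at most 41.7 mm and 7.16 degrees, less where a joint would pass 70% of its speed; a pose out of reach is approached as far as the arm can. A call with a gripper value outside its range is refused whole. OPENING is the finger opening in mm, from 0 to 85.4, set as the call begins (- or left out, the last holds). The fingers move at their own pace and stop on an object; FORCE is the grip in N (left out, the last holds). Time passes only in rows, so rows that do not move let the fingers close. It gives the time, the measured TCP pose, the force, the opening and the grip force at its end, in the units of the state.
- ctrl.get_obs(): the state, without advancing time (a new reading comes with each control period).
- optics.get_image(name): name is "scene" or "top"; returns (picture, depth): 420x560x3 uint8, red, green, blue; 420x560 float32, m along the optical axis (not along the pixel's ray), 0 where there is no reading.
- optics.camera_params(name): a dict with "mtx" (3x3 intrinsics, pixels), "extrinsics" (4x4, takes a point from camera to world coordinates). Camera axes: x right, y down, z forward; pixel columns grow to the right and rows downward; lengths in m; the calibration is good to about 2 mm. A picture is of the moment at which its call begins. camera_params takes no time and is no camera call.
- ctrl.finish_job(): hands the job in; it is judged then, once.
The state is a dict: "t": time; "q": joint angles; "dq": joint speeds; "effort": joint torques, N m; "tool_pos": TCP position; "tool_rot": TCP orientation; "contact_force": force on the tool from outside, world axes, zero at the start; "wrist_torque": the same for the moment, N m; "opening": finger opening in m; "grip_force": force on a finger pad.
Only numpy, scipy, OpenCV 4.12 (cv2) and the standard library are available. Lean on these libraries where they do the work, as an engineer would, in place of code of your own. Each camera call takes 0.05 s, during which the arm holds its last target. There are 200 camera calls.

## Task

The glazed lid of the walnut music box is resting on its brass prop: put the fingers under the front edge of the lid, push the prop over sideways so that it folds down into the box, and catch the dropping lid on the back of a finger while it is still well open. Hold it there a moment, then lower it gently until it is fully shut, with no bang. Do not raise the lid to free the prop and do not press hard on it, and leave the keys and everything else on the table where they are.

Things in the scene. Friction and masses are not known exactly. Their poses are not given: they have to be found in the camera images.
- music_box: Walnut music box, fixed to the table: 160 mm deep (x), 260 mm wide (y), rim 92 mm above the table, walls 10 mm. It carries lid and prop. Origin: centre of its underside, on the table. Its +x points from its front to the hinge side (away from the robot), +y to its left seen from the front, +z up.
- lid (a joint): Lid angle, rad: 0 shut, grows as it opens, about 0.66 on the prop. Walnut frame 12 mm thick round a glass pane, 270 mm wide (y), 180 mm from hinge line to front edge, front rail 35 mm deep, about 0.4 kg. The hinge is nearly free: unsupported, the lid falls shut at once.
- lid_hinge (a point): Middle of the hinge line, fixed on the box at (80, 0, 92) mm of its frame; the line lies along the box's y, in the plane of the lid's underside.
- lid_edge (a point): Middle of the lid's lower front edge, 180 mm from the hinge line; moves with the lid. Shut, the lid lies on the rim and its front rail overhangs the outside of the front wall by 20 mm, so a fingertip in front of the wall can carry the lid from below right down to shut.
- prop (a joint): Prop angle, rad: 1.64 standing under the lid, at its stop; 0 folded flat along the inside of the front wall, below the rim. Brass rod 7 mm thick, 104 mm from pivot to the centre of its 11 mm ball end, 35 g. It swings freely in the plane of the box's y axis and a line leaning 0.136 rad from vertical towards the hinge.
- prop_tip (a point): Centre of the prop's ball end; moves with it. Standing, it is under the lid's front rail 22 mm in from the front edge, and the rod leans 0.07 rad past upright to the box's +y. Pushed towards the box's -y (a few newtons) it passes upright, slips from under the lid and drops by itself to 0, the end then pointing to -y.
- prop_pivot (a point): Pivot of the prop, fixed on the box at (-62, 55, 82) mm of its frame.
- key_large: Bystander: loose blued steel winding key, 82 mm long, 50 mm over the bow, 8 mm high, lying flat. Origin under its middle.
- key_mid: Bystander: loose blued steel winding key, 71 mm long, lying flat. Origin under its middle.
- key_small: Bystander: loose blued steel winding key, 60 mm long, lying flat. Origin under its middle.
- beak: Bystander: loose ivory beak piece, a 30 mm cone with a 18 by 16 mm foot, lying. Origin under its middle.
- cylinder: Bystander: loose brass pinned cylinder standing on end, 44 mm in diameter, 118 mm high. Origin: centre of its underside.
- screwdriver: Bystander: loose screwdriver, 150 mm, lying. Origin under its middle.
- oil_cup: Bystander: loose brass oil cup, 48 mm in diameter, 36 mm high. Origin: centre of its underside.
- loupe: Bystander: loose black eye loupe, 32 mm in diameter, 31 mm high. Origin: centre of its underside.

How it is judged:
On the way, in this order (a step that is already met when the one before it is completed fails the run):
1. prop folded down and the lid caught, resting on the fingers while still well open (above 0.2 rad) (value of joint prop below 0.3 rad and value of joint lid above 0.2 rad and velocity of joint lid between -0.25 and 0.25 rad/s and contact force between the fingers and music_box above 0.3 N), for 0.2 s.
2. lid shut (value of joint lid below 0.02 rad), for 0.1 s.
At the end, for the whole second after the job is handed in: The lid is fully shut (under 0.02 rad, 4 mm at its front edge) and at rest, with the prop folded flat inside (under 0.15 rad) (value of joint lid below 0.02 rad and value of joint prop below 0.15 rad and velocity of joint lid between -0.05 and 0.05 rad/s); the robot touches nothing.
It fails at once if the lid bangs shut: faster than 1 rad/s (about 0.18 m/s at the front edge) within 0.12 rad of shut (value of joint lid below 0.12 rad and velocity of joint lid below -1 rad/s).
It fails at once if the lid is raised more than about 14 mm above where the prop held it (value of joint lid above 0.74 rad).
It fails at once if the box, its lid or prop is pressed with more than 25 N (contact force between the fingers and music_box above 25 N).
It fails at once if a key, the beak, the cylinder, the screwdriver, the oil cup or the loupe is moved more than 15 mm (distance of any of key_large, key_mid, key_small, beak, cylinder, screwdriver, oil_cup, loupe from where it was at the start of the episode above 0.015 m).
It also fails if it takes over 48 s, if anything falls off the work surface, if the arm or the gripper's body presses on something with over 40 N, if the wrist force passes 120 N, or if a joint passes its speed limit or range.

## Working session

There is one attempt and no reset: what is moved stays moved. The work goes in short steps, Python scripts to look and compute and a shell command to move; the robot and the scene stay as the last step left them, time stands still between calls to the robot, and variables do not carry over. Pictures are saved under pics/ and viewed, at most 10 in all, crops included, and the job is handed in when it is done.

```bash
mkdir -p pics; ls; python3 - <<'E'
from station import ctrl, optics
import cv2, numpy as np
for n in("scene","top"):
    im,d=optics.get_image(n); cv2.imwrite(f"pics/{n}0.png",im[:,:,::-1]); np.savez(f"/tmp/{n}0.npz",im=im,d=d)
    p=optics.camera_params(n); print(n,np.round(p["mtx"],1).tolist(),np.round(p["extrinsics"],3).tolist())
o=ctrl.get_obs(); print(o)
E
```

```text
pics
scene [[419.8, 0.0, 274.0], [0.0, 419.8, 212.1], [0.0, 0.0, 1.0]] [[0.958, -0.239, 0.162, 0.475], [-0.288, -0.776, 0.561, -0.384], [-0.009, -0.584, -0.812, 0.675], [0.0, 0.0, 0.0, 1.0]]
top [[381.4, 0.0, 277.9], [0.0, 381.4, 206.4], [0.0, 0.0, 1.0]] [[0.011, -0.997, 0.076, 0.547], [-1.0, -0.013, -0.016, 0.052], [0.017, -0.075, -0.997, 0.793], [0.0, 0.0, 0.0, 1.0]]
{'t': 0.1, 'q': array([ 1.18501490e+00,  5.32918781e-02,  1.61417332e+00,  8.22588062e-06,
        1.47602611e+00, -1.19001407e-01]), 'dq': array([-0.00094303,  0.00024359, -0.00495085,  0.00158614, -0.0009223 ,
       -0.00231572]), 'effort': array([-3.61493176e-04, -3.94899273e+01, -3.71363747e+01, -1.18584148e-04,
        3.92862072e-03,  6.77418313e-06]), 'tool_pos': array([0.16454606, 0.60235205, 0.2301754 ]), 'tool_rot': array([-4.17752410e-01, -3.11320580e+00,  2.88425682e-03]), 'contact_force': array([ 0.59254346,  0.05467255, -0.11315056]), 'wrist_torque': array([-0.01509143, -0.04475464,  0.00712277]), 'grip_force': 0.0, 'opening': 0.08542740481218751}
```

View pics/scene0.png

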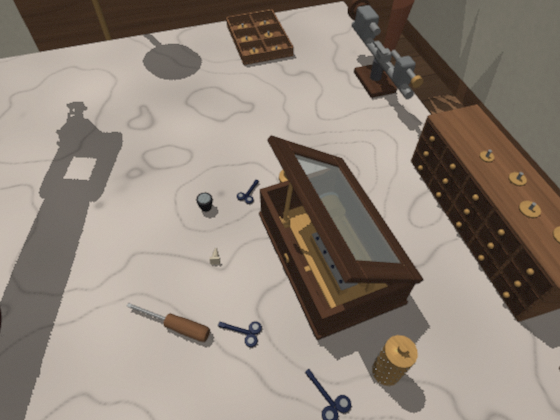

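View pics/top0.png

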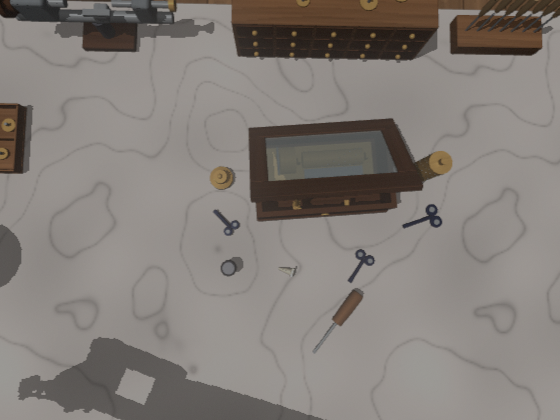

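The scene view shows the box with its lid open, the prop's rod at about (288,205), the loupe at (205,202), the small key at (248,191) and the beak at (215,257). In the top view the lid's front edge runs from (250,195) to (418,187), and the front of the rim from (256,217) to (396,210).

```bash
cat > h.py <<'E'
import numpy as np, cv2
from station import ctrl, optics
def cloud(n,d):
    p=optics.camera_params(n); K=p["mtx"];E=p["extrinsics"]
    v,u=np.mgrid[:420,:560]
    c=np.stack([(u-K[0,2])/K[0,0]*d,(v-K[1,2])/K[1,1]*d,d],-1)
    return c@E[:3,:3].T+E[:3,3]
E
python3 - <<'E'
from h import *
for n in("scene","top"):
    z=np.load(f"/tmp/{n}0.npz"); P=cloud(n,z["d"]); im=z["im"]; ok=z["d"]>0
    tab=P[ok&(abs(P[...,2])<.02)]; print(n,"table z",np.median(tab[:,2]))
    r=ok&(P[...,0]>.5)&(P[...,0]<.85)&(abs(P[...,1])<.3)
    rim=r&(abs(P[...,2]-.092)<.004); rp=P[rim]
    # biggest component
    k,l,s,c=cv2.connectedComponentsWithStats(rim.astype(np.uint8),connectivity=8)
    for i in np.argsort(-s[1:,4])[:4]+1:
        q=P[l==i]; print(" rim comp",s[i],q.min(0).round(3),q.max(0).round(3))
    wall=r&(P[...,2]>.02)&(P[...,2]<.08)
    k,l,s,c=cv2.connectedComponentsWithStats(wall.astype(np.uint8))
    for i in np.argsort(-s[1:,4])[:4]+1:
        q=P[l==i]; print(" wall comp",s[i],q.min(0).round(3),q.max(0).round(3))
    hi=r&(P[...,2]>.11)
    k,l,s,c=cv2.connectedComponentsWithStats(hi.astype(np.uint8))
    i=1+np.argmax(s[1:,4]); q=P[l==i]; print(" lid",s[i],q.min(0).round(3),q.max(0).round(3))
    big=cv2.resize(im[120:250,230:430] if n=="top" else im[130:345,220:425],None,fx=3.9 if n=="top" else 2.7,fy=3.9 if n=="top" else 2.7,interpolation=cv2.INTER_CUBIC)
    cv2.imwrite(f"pics/{n}z.png",cv2.convertScaleAbs(big[:,:,::-1],alpha=1.8))
E
```

```text
scene table z -0.0006210735457916616
 rim comp [ 259  181  152  139 1707] [ 0.58  -0.183  0.088] [0.75  0.081 0.096]
 rim comp [382 347  27  24  68] [ 0.664 -0.282  0.088] [ 0.689 -0.245  0.096]
 rim comp [385 343   1   1   1] [ 0.673 -0.242  0.096] [ 0.673 -0.242  0.096]
 rim comp [384 345   1   1   1] [ 0.671 -0.244  0.095] [ 0.671 -0.244  0.095]
 wall comp [ 283  188  110  123 3357] [ 0.601 -0.146  0.02 ] [0.749 0.075 0.08 ]
 wall comp [ 259  194  156  145 2639] [ 0.576 -0.186  0.02 ] [0.764 0.077 0.08 ]
 wall comp [373 351  36  33 452] [ 0.663 -0.283  0.02 ] [ 0.697 -0.241  0.08 ]
 wall comp [268 189  20  30 303] [0.594 0.051 0.02 ] [0.631 0.072 0.08 ]
 lid [ 267  136  152  148 9587] [ 0.599 -0.186  0.11 ] [0.757 0.095 0.213]
top table z -0.0006470535995027338
 rim comp [256 193 141  25 887] [ 0.58  -0.179  0.088] [0.628 0.081 0.095]
 rim comp [425 154   9  21  39] [ 0.665 -0.25   0.088] [ 0.703 -0.235  0.096]
 rim comp [293 201   1   2   2] [0.609 0.012 0.089] [0.611 0.012 0.091]
 rim comp [435 174   1   1   1] [ 0.664 -0.251  0.095] [ 0.664 -0.251  0.095]
 wall comp [298 193  91  16 742] [ 0.603 -0.169  0.02 ] [0.634 0.    0.08 ]
 wall comp [256 209 133  12 362] [ 0.578 -0.182  0.02 ] [0.601 0.083 0.08 ]
 wall comp [262 200  32  12 260] [0.594 0.01  0.02 ] [0.619 0.071 0.079]
 wall comp [414 156  22  25 224] [ 0.662 -0.269  0.021] [ 0.705 -0.235  0.08 ]
 lid [  248   122   175    82 11213] [ 0.598 -0.182  0.11 ] [0.757 0.096 0.213]
```

View pics/scenez.png

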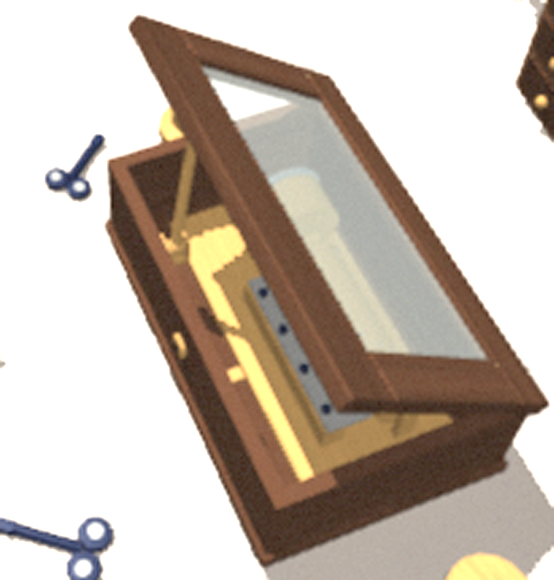

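View pics/topz.png

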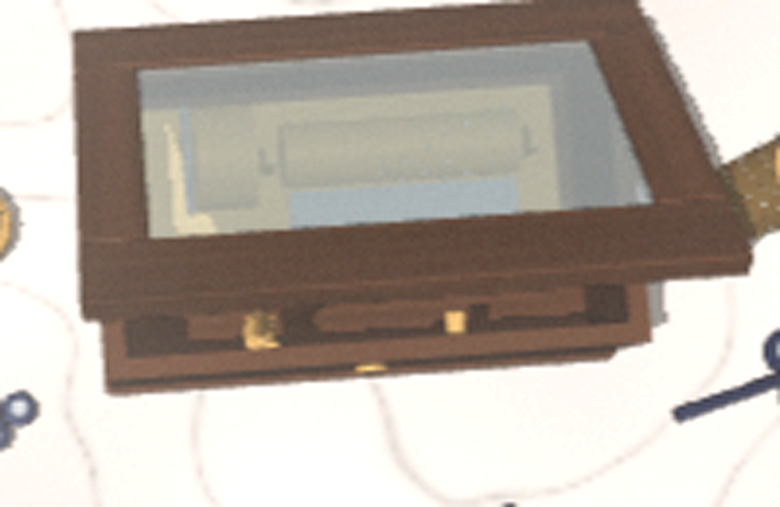

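```bash
python3 - <<'E'
from h import *
A=[];L=[]
for n in("scene","top"):
    z=np.load(f"/tmp/{n}0.npz"); P=cloud(n,z["d"]); ok=z["d"]>0
    P=P+[0,0,.0006]
    rim=ok&(P[...,0]>.5)&(P[...,0]<.85)&(P[...,1]>-.21)&(P[...,1]<.1)&(abs(P[...,2]-.092)<.0025)
    k,l,s,c=cv2.connectedComponentsWithStats(rim.astype(np.uint8),connectivity=8)
    m=l==1+np.argmax(s[1:,4]); A.append(P[m])
    lid=ok&(P[...,0]>.55)&(P[...,0]<.85)&(P[...,1]>-.21)&(P[...,1]<.12)&(P[...,2]>.115)
    lp=P[lid]
    # glass and frame plane: robust
    best=None
    rng=np.random.default_rng(0)
    for _ in range(300):
        a=lp[rng.choice(len(lp),3)]; nn=np.cross(a[1]-a[0],a[2]-a[0]); q=np.linalg.norm(nn)
        if q<1e-5: continue
        nn/=q; i=abs((lp-a[0])@nn)<.002
        if best is None or i.sum()>best.sum(): best=i
    q=lp[best]; c=q.mean(0); nn=np.linalg.svd(q-c,full_matrices=False)[2][2]; nn*=np.sign(nn[2])
    print(n,"lid normal",nn.round(3),"tilt",np.arccos(nn[2]).round(3),"heading of -normal",np.degrees(np.arctan2(-nn[1],-nn[0])).round(2),best.sum(),len(lp))
    rr=cv2.minAreaRect(A[-1][:,:2].astype(np.float32)); print(n,rr, cv2.boxPoints(rr).round(4).tolist())
q=np.vstack(A)
rr=cv2.minAreaRect(q[:,:2].astype(np.float32)); print(rr, cv2.boxPoints(rr).round(4).tolist())
for yaw in np.radians([-5,-4,-3.5,-3,-2.5,-2,0,2,3,4]):
    R=np.array([[np.cos(yaw),np.sin(yaw)],[-np.sin(yaw),np.cos(yaw)]]); w=q[:,:2]@R.T
    ys=np.linspace(w[:,1].min()+.005,w[:,1].max()-.005,25)
    f=[np.percentile(w[abs(w[:,1]-y)<.006,0],3) for y in ys]
    print(np.degrees(yaw).round(1),np.polyfit(ys,f,1).round(4),np.percentile(w,1,axis=0).round(4),np.percentile(w,99,axis=0).round(4))
# loose things
for n,pts in {"top":dict(loupe=(228,268),beak=(288,268),cup=(221,178),ksm=(227,222),kmid=(361,265),sdr=(348,308),cyl=(440,162),klarge=(424,217))}.items():
    z=np.load(f"/tmp/{n}0.npz"); P=cloud(n,z["d"])
    for k,(u,v) in pts.items(): print(k,P[v,u].round(3))
E
```

```text
scene lid normal [0.637 0.057 0.769] tilt 0.694 heading of -normal -174.92 6133 9277
scene ((0.6647083759307861, -0.04607255756855011), (0.14949674904346466, 0.26250046491622925), 4.908482074737549) [[0.5789999961853027, 0.07829999923706055], [0.6014999747276306, -0.18320000171661377], [0.7504000067710876, -0.1703999936580658], [0.7279999852180481, 0.09109999984502792]]
top lid normal [0.635 0.057 0.77 ] tilt 0.692 heading of -normal -174.9 7193 10855
top ((0.604289174079895, -0.04894575476646423), (0.02809130772948265, 0.25973671674728394), 4.59391975402832) [[0.5799000263214111, 0.07940000295639038], [0.6007000207901001, -0.17949999868869781], [0.6287000179290771, -0.17730000615119934], [0.6079000234603882, 0.08160000294446945]]
((0.6646692156791687, -0.045616328716278076), (0.14949674904346466, 0.2634162902832031), 4.908482074737549) [[0.5788999795913696, 0.07919999957084656], [0.6014999747276306, -0.18320000171661377], [0.7504000067710876, -0.1703999936580658], [0.7279000282287598, 0.09200000017881393]]
-5.0 [-0.1741  0.5931] [ 0.5745 -0.1256] [0.7475 0.1315]
-4.0 [-0.1563  0.5914] [ 0.5764 -0.1366] [0.7456 0.121 ]
-3.5 [-0.1474  0.5907] [ 0.5773 -0.1421] [0.7445 0.1157]
-3.0 [-0.1393  0.5899] [ 0.5782 -0.1475] [0.7434 0.1103]
-2.5 [-0.1306  0.5892] [ 0.579  -0.1529] [0.7422 0.105 ]
-2.0 [-0.1216  0.5886] [ 0.5798 -0.1584] [0.741  0.0998]
0.0 [-0.0862  0.5865] [ 0.5824 -0.1801] [0.7355 0.0788]
2.0 [-0.0516  0.5851] [ 0.5841 -0.2015] [0.7292 0.0577]
3.0 [-0.0345  0.5847] [ 0.5845 -0.2124] [0.7257 0.0472]
4.0 [-0.017   0.5844] [ 0.5845 -0.2231] [0.722  0.0365]
loupe [0.482 0.137 0.03 ]
beak [0.481 0.017 0.007]
cup [0.661 0.155 0.028]
ksm [0.573 0.143 0.007]
kmid [ 0.488 -0.133  0.007]
sdr [ 0.405 -0.102  0.026]
cyl [ 0.683 -0.252  0.115]
klarge [ 0.588 -0.264  0.008]
```

```bash
python3 -m handwheel '[{"tz":-27,"roll":0.122},{"tz":-27,"roll":0.122},{"tz":-27,"roll":0.122},{"tz":-27,"roll":0.122},{"tz":-27,"roll":0.122},{"tz":-27,"roll":0.122},{"tz":-27,"roll":0.122},{"tz":-27,"roll":0.122},{"tz":-27,"roll":0.122},{"tz":-27,"roll":0.119}]' 0 40; python3 -c "
from h import *
from scipy.spatial.transform import Rotation as R
o=ctrl.get_obs();print(o['q'].round(3),o['tool_pos'].round(4));print(R.from_rotvec(o['tool_rot']).as_matrix().round(3))"
```

```text
[ 1.185  0.053  1.614  0.     1.476 -0.119] [0.1645 0.6024 0.2302]
[[-0.965  0.264 -0.001]
 [ 0.264  0.965 -0.002]
 [ 0.    -0.002 -1.   ]]$[0]: bad value
```

```bash
python3 -m handwheel '[{"tx":0,"ty":0,"tz":-27,"roll":0.122}]' 0 40
```

```text
t: 0.18
tool_pos: [0.1635, 0.5996, 0.2508]
tool_rot: [-0.609, -3.079, 0.02]
contact_force: [0.1, -0.2, -0.4]
opening: 0.0755
grip_force: 0.0
```

```bash
python3 -m handwheel '[{"tx":0,"ty":0,"tz":-27,"roll":0.122},{"tx":0,"ty":0,"tz":-27,"roll":0.122},{"tx":0,"ty":0,"tz":-27,"roll":0.122},{"tx":0,"ty":0,"tz":-27,"roll":0.122},{"tx":0,"ty":0,"tz":-27,"roll":0.122},{"tx":0,"ty":0,"tz":-27,"roll":0.122},{"tx":0,"ty":0,"tz":-27,"roll":0.122},{"tx":0,"ty":0,"tz":-27,"roll":0.122},{"tx":0,"ty":0,"tz":-27,"roll":0.119}]'; python3 -m handwheel '[{"tx":-31,"ty":20,"tz":0,"roll":0},{"tx":-31,"ty":20,"tz":0,"roll":0},{"tx":-31,"ty":20,"tz":0,"roll":0},{"tx":-31,"ty":20,"tz":0,"roll":0},{"tx":-31,"ty":20,"tz":0,"roll":0},{"tx":-31,"ty":20,"tz":0,"roll":0},{"tx":-31,"ty":20,"tz":0,"roll":0},{"tx":-31,"ty":20,"tz":0,"roll":0},{"tx":-31,"ty":20,"tz":0,"roll":0},{"tx":-31,"ty":20,"tz":0,"roll":0},{"tx":-31,"ty":20,"tz":0,"roll":0},{"tx":-31,"ty":20,"tz":0,"roll":0}]';  cat >> h.py <<'E'
from scipy.spatial.transform import Rotation as R
def st():
    o=ctrl.get_obs();print(o['t'],o['q'].round(3),o['tool_pos'].round(4),o['contact_force'].round(1));print(R.from_rotvec(o['tool_rot']).as_matrix().round(3))
    return o
E
python3 -c "
from h import *
st()"
```

```text
t: 0.93
tool_pos: [0.1647, 0.6027, 0.5019]
tool_rot: [2.129, 2.309, -0.002]
contact_force: [0.6, -0.8, 0.8]
opening: -0.0002
grip_force: 0.0
t: 1.93
tool_pos: [0.4368, 0.2515, 0.5008]
tool_rot: [-2.122, -2.316, 0.001]
contact_force: [0.6, 0.7, -0.9]
opening: 0.0004
grip_force: 0.0
1.9333 [ 0.375 -0.249  1.453  0.     1.938  0.288] [0.4368 0.2515 0.5008] [ 0.6  0.7 -0.9]
[[-0.087  0.996 -0.   ]
 [ 0.996  0.087 -0.   ]
 [-0.    -0.001 -1.   ]]
```

```bash
python3 -m handwheel '[{"tx":-33,"ty":20,"tz":-10,"roll":0},{"tx":-33,"ty":20,"tz":-10,"roll":0},{"tx":-33,"ty":20,"tz":-10,"roll":0},{"tx":-33,"ty":20,"tz":-10,"roll":0},{"tx":-33,"ty":20,"tz":-10,"roll":0},{"tx":-33,"ty":20,"tz":-10,"roll":0},{"tx":0,"ty":25,"tz":-30,"roll":0},{"tx":0,"ty":25,"tz":-30,"roll":0},{"tx":0,"ty":25,"tz":-30,"roll":0},{"tx":0,"ty":25,"tz":-30,"roll":0}]';python3 -c "
from h import *
st()"; python3 -m handwheel '[{"tx":0,"ty":25,"tz":-30,"roll":0},{"tx":0,"ty":25,"tz":-30,"roll":0},{"tx":0,"ty":25,"tz":-30,"roll":0},{"tx":0,"ty":25,"tz":-30,"roll":0},{"tx":0,"ty":25,"tz":-30,"roll":0},{"tx":0,"ty":25,"tz":-30,"roll":0}]';python3 -c "
from h import *
st()"
```

```text
t: 2.77
tool_pos: [0.6708, 0.0743, 0.6793]
tool_rot: [-2.124, -2.315, 0.0]
contact_force: [1.5, -0.2, 0.4]
opening: 0.0
grip_force: 0.0
2.7667 [ 0.     0.34   0.532  0.     2.269 -0.086] [0.6708 0.0743 0.6793] [ 1.5 -0.2  0.4]
[[-0.086  0.996 -0.   ]
 [ 0.996  0.086  0.   ]
 [ 0.    -0.    -1.   ]]
t: 3.27
tool_pos: [0.7067, 0.0757, 0.739]
tool_rot: [2.088, 2.278, 0.088]
contact_force: [-1.4, 0.2, 1.6]
opening: 0.0
grip_force: 0.0
3.2667 [-1.000e-03  5.970e-01  5.500e-02  1.200e-02  2.414e+00 -7.900e-02] [0.7067 0.0757 0.739 ] [-1.4  0.2  1.6]
[[-0.087  0.993  0.076]
 [ 0.996  0.087  0.008]
 [ 0.001  0.076 -0.997]]
```

```bash
python3 -m handwheel '[{"tx":0,"ty":25,"tz":-30,"roll":0},{"tx":0,"ty":25,"tz":-30,"roll":0},{"tx":0,"ty":25,"tz":-30,"roll":0},{"tx":0,"ty":25,"tz":-30,"roll":0},{"tx":0,"ty":25,"tz":-30,"roll":0},{"tx":0,"ty":25,"tz":-30,"roll":0},{"tx":0,"ty":25,"tz":-30,"roll":0},{"tx":0,"ty":25,"tz":-30,"roll":0}]';python3 -c "
from h import *
st()"
```

```text
t: 3.93
tool_pos: [0.6967, 0.0711, 0.7885]
tool_rot: [2.014, 2.197, 0.255]
contact_force: [0.9, -0.7, -0.7]
opening: -0.0002
grip_force: 0.0
3.9333 [-0.015  0.531  0.055  0.037  2.33  -0.074] [0.6967 0.0711 0.7885] [ 0.9 -0.7 -0.7]
[[-0.087  0.971  0.224]
 [ 0.996  0.084  0.024]
 [ 0.004  0.225 -0.974]]
```

```bash
python3 -m handwheel '[{"tx":0,"ty":40,"tz":-10,"roll":0},{"tx":0,"ty":40,"tz":-10,"roll":0},{"tx":0,"ty":40,"tz":-10,"roll":0},{"tx":0,"ty":40,"tz":-10,"roll":0},{"tx":0,"ty":40,"tz":-10,"roll":0},{"tx":0,"ty":40,"tz":-10,"roll":0},{"tx":0,"ty":40,"tz":-10,"roll":0},{"tx":0,"ty":40,"tz":-10,"roll":0},{"tx":0,"ty":40,"tz":-10,"roll":0},{"tx":0,"ty":40,"tz":-10,"roll":0},{"tx":0,"ty":40,"tz":-10,"roll":0},{"tx":0,"ty":40,"tz":-10,"roll":0}]';python3 -c "
from h import *
st()"
```

```text
t: 4.93
tool_pos: [0.8391, 0.0797, 0.7515]
tool_rot: [1.871, 2.041, 0.518]
contact_force: [-0.6, -0.3, -0.0]
opening: -0.0003
grip_force: 0.0
4.9333 [-0.011  0.625  0.055  0.058  1.973 -0.062] [0.8391 0.0797 0.7515] [-0.6 -0.3 -0. ]
[[-0.088  0.879  0.469]
 [ 0.996  0.075  0.048]
 [ 0.007  0.471 -0.882]]
```

```bash
python3 -m handwheel '[{"tx":0,"ty":41,"tz":0,"roll":0},{"tx":0,"ty":41,"tz":0,"roll":0},{"tx":0,"ty":41,"tz":0,"roll":0},{"tx":0,"ty":41,"tz":0,"roll":0},{"tx":0,"ty":41,"tz":0,"roll":0},{"tx":0,"ty":41,"tz":0,"roll":0},{"tx":0,"ty":41,"tz":0,"roll":0},{"tx":0,"ty":41,"tz":0,"roll":0},{"tx":0,"ty":41,"tz":0,"roll":0},{"tx":0,"ty":41,"tz":0,"roll":0},{"tx":0,"ty":41,"tz":0,"roll":0},{"tx":0,"ty":41,"tz":0,"roll":0}]';python3 -c "
from h import *
st()"
```

```text
t: 5.93
tool_pos: [0.9498, 0.0867, 0.7546]
tool_rot: [1.698, 1.85, 0.772]
contact_force: [-1.0, -0.3, -0.4]
opening: 0.0002
grip_force: 0.0
5.9333 [-0.009  0.687  0.055  0.076  1.62  -0.06 ] [0.9498 0.0867 0.7546] [-1.  -0.3 -0.4]
[[-0.089  0.707  0.702]
 [ 0.996  0.057  0.069]
 [ 0.009  0.705 -0.709]]
```

```bash
python3 -m handwheel '[{"tx":0,"ty":39,"tz":12,"roll":0},{"tx":0,"ty":39,"tz":12,"roll":0},{"tx":0,"ty":39,"tz":12,"roll":0},{"tx":0,"ty":39,"tz":12,"roll":0},{"tx":0,"ty":39,"tz":12,"roll":0},{"tx":0,"ty":39,"tz":12,"roll":0},{"tx":0,"ty":39,"tz":12,"roll":0},{"tx":0,"ty":39,"tz":12,"roll":0},{"tx":0,"ty":39,"tz":12,"roll":0},{"tx":0,"ty":39,"tz":12,"roll":0},{"tx":0,"ty":39,"tz":12,"roll":0}]';python3 -c "
from h import *
st()"
```

```text
t: 6.85
tool_pos: [1.0367, 0.0928, 0.7659]
tool_rot: [1.528, 1.664, 0.971]
contact_force: [0.5, -0.1, -0.4]
opening: 0.0003
grip_force: 0.0
6.85 [-0.006  0.748  0.055  0.092  1.294 -0.065] [1.0367 0.0928 0.7659] [ 0.5 -0.1 -0.4]
[[-0.09   0.498  0.862]
 [ 0.996  0.037  0.083]
 [ 0.009  0.866 -0.499]]
```

```bash
python3 -m handwheel '[{"tx":-1,"ty":-37,"tz":-10,"roll":0},{"tx":-1,"ty":-37,"tz":-10,"roll":0},{"tx":-1,"ty":-37,"tz":-10,"roll":0},{"tx":-1,"ty":-37,"tz":-10,"roll":0},{"tx":-1,"ty":-37,"tz":-10,"roll":0},{"tx":-1,"ty":-37,"tz":-10,"roll":0},{"tx":-1,"ty":-37,"tz":-10,"roll":0},{"tx":-1,"ty":-37,"tz":-10,"roll":0},{"tx":-1,"ty":-37,"tz":-10,"roll":0},{"tx":-1,"ty":-37,"tz":-10,"roll":0}]';python3 -m handwheel '[{"tx":-1,"ty":-37,"tz":-11,"roll":0},{"tx":-1,"ty":-37,"tz":-11,"roll":0},{"tx":-1,"ty":-37,"tz":-11,"roll":0},{"tx":-1,"ty":-37,"tz":-11,"roll":0},{"tx":-1,"ty":-37,"tz":-11,"roll":0},{"tx":-1,"ty":-37,"tz":-11,"roll":0},{"tx":-1,"ty":-37,"tz":-11,"roll":0},{"tx":-1,"ty":-37,"tz":-11,"roll":0},{"tx":0,"ty":0,"tz":0,"roll":0}]';cat >>h.py <<'E'
C=np.array([.670,-.044,0]); th=np.radians(5.0)
B=np.array([[np.cos(th),-np.sin(th),0],[np.sin(th),np.cos(th),0],[0,0,1]])
def box(p): return ((p-C)@B*1000).round(1)   # world m -> box mm
def world(b): return B@(np.array(b)/1000.)+C
def to(b):  # box target mm -> tool shift mm
    o=ctrl.get_obs(); M=R.from_rotvec(o['tool_rot']).as_matrix()
    return (M.T@(world(b)-o['tool_pos'])*1000).round(1)
E
python3 -c "
from h import *
o=st();print(box(o['tool_pos']),to([-131,90,212]),to([-44,90,158]))"
```

```text
t: 7.68
tool_pos: [0.7991, 0.064, 0.5299]
tool_rot: [1.527, 1.665, 0.972]
contact_force: [-0.0, -0.8, 0.8]
opening: -0.0006
grip_force: 0.0
t: 8.43
tool_pos: [0.5712, 0.0383, 0.3022]
tool_rot: [1.542, 1.679, 0.962]
contact_force: [-1.7, -0.0, -4.4]
opening: -0.0002
grip_force: 0.0
8.4333 [-0.181 -0.724  2.32   0.448  0.581 -0.515] [0.5712 0.0383 0.3022] [-1.7 -0.  -4.4]
[[-0.092  0.514  0.853]
 [ 0.996  0.036  0.085]
 [ 0.013  0.857 -0.515]]
[-91.2  90.6 302.2] [ -1.6 -97.8  12.4] [ -2.7 -99.2 114.8]
```

```bash
python3 -m handwheel '[{"tx":0,"ty":-24,"tz":13,"roll":0},{"tx":0,"ty":-24,"tz":13,"roll":0},{"tx":0,"ty":-24,"tz":13,"roll":0},{"tx":0,"ty":-24,"tz":13,"roll":0},{"tx":0,"ty":0,"tz":0,"roll":0},{"tx":0,"ty":0,"tz":0,"roll":0}]'
python3 - <<'E'
from h import *
o=st();print(box(o['tool_pos']),to([-95,90,186]),to([-44,90,156]))
for n in("scene","top"):
    im,d=optics.get_image(n); np.savez(f"/tmp/{n}1.npz",im=im,d=d)
    c=im[100:350,180:430] if n=="scene" else im[110:290,180:440]
    cv2.imwrite(f"pics/{n}1.png",cv2.convertScaleAbs(cv2.resize(c[:,:,::-1],None,fx=2.3,fy=2.3),alpha=1.6))
E
```

```text
t: 8.93
tool_pos: [0.5746, 0.0382, 0.208]
tool_rot: [1.53, 1.667, 0.97]
contact_force: [-0.1, 0.5, 0.3]
opening: 0.0001
grip_force: 0.0
8.9333 [-0.179 -0.605  2.421  0.69   0.379 -0.784] [0.5746 0.0382 0.208 ] [-0.1  0.5  0.3]
[[-0.091  0.5    0.861]
 [ 0.996  0.037  0.083]
 [ 0.01   0.865 -0.502]]
[-87.8  90.2 208. ] [ -0.4 -22.6   4.8] [ -0.9 -22.9  64. ]
```

View pics/scene1.png

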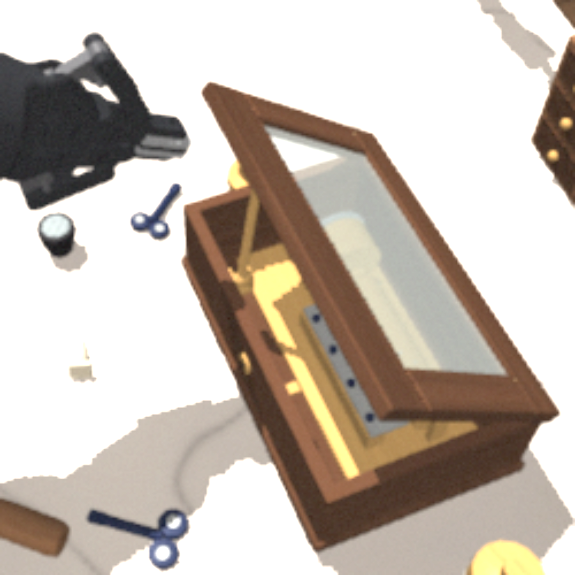

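```bash
cat > kin.py <<'E'
from h import *
from scipy.optimize import least_squares
D=[([1.18501490,.0532918781,1.61417332,0,1.47602611,-.119001407],[.16454606,.60235205,.2301754]),
([.375,-.249,1.453,0,1.938,.288],[.4368,.2515,.5008]),([0,.34,.532,0,2.269,-.086],[.6708,.0743,.6793]),
([-.001,.597,.055,.012,2.414,-.079],[.7067,.0757,.739]),([-.015,.531,.055,.037,2.33,-.074],[.6967,.0711,.7885]),
([-.011,.625,.055,.058,1.973,-.062],[.8391,.0797,.7515]),([-.009,.687,.055,.076,1.62,-.06],[.9498,.0867,.7546]),
([-.006,.748,.055,.092,1.294,-.065],[1.0367,.0928,.7659]),([-.181,-.724,2.32,.448,.581,-.515],[.5712,.0383,.3022]),
([-.179,-.605,2.421,.69,.379,-.784],[.5746,.0382,.208])]
e=lambda ax,a:R.from_euler(ax,a)
def fk(q,p):
    A=e('z',q[0]);b=A*e('y',q[1]);c=b*e('y',q[2]);w=c*e('z',q[3])*e('y',q[4]);t=w*e('z',q[5])
    return np.array([0,0,p[0]])+A.apply([p[1],p[2],0])+b.apply([0,0,p[3]])+c.apply([p[4],0,p[5]])+w.apply([p[6],0,p[7]]), t
P=least_squares(lambda p:np.concatenate([fk(q,p)[0]-x for q,x in D]),[.3,0,.07,.4,0,.4,0,.2]).x
lo=np.array([-3.01,-1.01,.06,-1.02,.09,-3.14]);hi=np.array([3.01,2.22,2.58,4.17,2.62,3.14])
off=fk(D[0][0],P)[1].inv()*R.from_rotvec([-.41775241,-3.1132058,.00288])
def ik(pos,M,q0):
    f=lambda q:np.concatenate([(fk(q,P)[0]-pos)*10,((fk(q,P)[1]*off).inv()*M).as_rotvec()])
    s=least_squares(f,np.clip(q0,lo+1e-3,hi-1e-3),bounds=(lo,hi)); return s.x,np.abs(s.fun)
if __name__=="__main__":
    print("P",P.round(4),"res mm",(1e3*max(np.abs(fk(q,P)[0]-x).max() for q,x in D)).round(2))
    o=ctrl.get_obs(); M=R.from_rotvec(o['tool_rot']); print("rot err",((fk(o['q'],P)[1]*off).inv()*M).magnitude().round(4))
    for dt in(0,-10,-20):
        Md=R.from_rotvec(np.radians(dt)*M.apply([1,0,0]))*M
        for sgn in(1,):
            q=o['q']
            for b in([-88,90,208],[-44,90,157],[-60,60,150],[-85,45,110],[-95,45,85],[-97,45,72],[-97,45,60],[-140,45,60]):
                q,r=ik(world(b),Md,q); print(dt,Md.apply([0,0,1]).round(2),b,q.round(2),"err mm",(r[:3].max()*100).round(1),"rot",r[3:].max().round(3))
    for n in("scene","top"):
        z=np.load(f"/tmp/{n}1.npz");z0=np.load(f"/tmp/{n}0.npz"); X=cloud(n,z["d"]); m=(z["d"]>0)&(z0["d"]-z["d"]>.02)&(X[...,0]>.35)&(X[...,2]>.1)
        t=M.inv().apply(X[m]-o['tool_pos'])*1000
        for a in range(-140,10,10):
            s=t[(t[:,2]>=a)&(t[:,2]<a+10)]
            if len(s)>5: print(n,a,len(s),np.percentile(s,2,axis=0)[:2].round(),np.percentile(s,98,axis=0)[:2].round())
E
python3 kin.py
```

```text
P [ 2.387e-01 -1.000e-04  7.410e-02  4.260e-01  9.600e-02  6.098e-01
 -2.000e-04  2.797e-01] res mm 0.36Traceback (most recent call last):
  File "kin.py", line 21, in <module>
    o=ctrl.get_obs(); M=R.from_rotvec(o['tool_rot']); print("rot err",((fk(o['q'],P)[1]*off).inv()*M).magnitude().round(4))
                                                                      ^^^^^^^^^^^^^^^^^^^^^^^^^^^^^^^^^^^^^^^^^^^^^^^^^
AttributeError: 'float' object has no attribute 'round'
```

```bash
sed -i 's/\.magnitude()\.round(4)/.magnitude()/' kin.py; python3 kin.py
```

```text
P [ 2.387e-01 -1.000e-04  7.410e-02  4.260e-01  9.600e-02  6.098e-01
 -2.000e-04  2.797e-01] res mm 0.36
rot err 9.282547476010085e-06
0 [ 0.86  0.08 -0.5 ] [-88, 90, 208] [-0.18 -0.61  2.42  0.7   0.37 -0.8 ] err mm 0.0 rot 0.0
0 [ 0.86  0.08 -0.5 ] [-44, 90, 157] [-0.15 -0.34  2.35  1.14  0.23 -1.25] err mm 0.0 rot 0.0
0 [ 0.86  0.08 -0.5 ] [-60, 60, 150] [-0.24 -0.37  2.38  1.23  0.31 -1.38] err mm 0.0 rot 0.0
0 [ 0.86  0.08 -0.5 ] [-85, 45, 110] [-0.31 -0.35  2.45  1.49  0.35 -1.69] err mm 0.0 rot 0.0
0 [ 0.86  0.08 -0.5 ] [-95, 45, 85] [-0.32 -0.31  2.47  1.67  0.36 -1.88] err mm 0.0 rot 0.0
0 [ 0.86  0.08 -0.5 ] [-97, 45, 72] [-0.32 -0.27  2.47  1.77  0.37 -1.99] err mm 0.0 rot 0.0
0 [ 0.86  0.08 -0.5 ] [-97, 45, 60] [-0.32 -0.23  2.47  1.86  0.37 -2.09] err mm 0.0 rot 0.0
0 [ 0.86  0.08 -0.5 ] [-140, 45, 60] [-0.38 -0.39  2.58  1.67  0.41 -1.92] err mm 0.4 rot 0.005
-10 [ 0.94  0.09 -0.34] [-88, 90, 208] [-0.2  -0.61  2.5   1.45  0.27 -1.54] err mm 0.0 rot 0.0
-10 [ 0.94  0.09 -0.34] [-44, 90, 157] [-0.16 -0.3   2.41  2.2   0.3  -2.3 ] err mm 0.0 rot 0.0
-10 [ 0.94  0.09 -0.34
[... 1584 characters left out ...]
70 315 [-18. -48.] [14. 43.]
scene -60 311 [-14. -40.] [ 9. 34.]
scene -50 160 [-14. -33.] [ 7. 27.]
scene -40 88 [-13. -16.] [-1.  9.]
scene -30 126 [-13. -18.] [5. 9.]
scene -20 106 [-12. -17.] [4. 9.]
scene -10 60 [-12. -16.] [5. 8.]
top -140 411 [-33.   9.] [37. 36.]
top -130 165 [-24.  20.] [29. 37.]
top -120 135 [-9. 32.] [12. 40.]
top -110 294 [-17. -13.] [20. 44.]
top -100 262 [-17.  15.] [19. 59.]
top -90 202 [-15.  14.] [17. 60.]
top -80 128 [-15.  -1.] [18. 55.]
top -70 85 [-10.   6.] [18. 48.]
top -60 63 [-12.  24.] [14. 38.]
top -50 39 [-10.  -8.] [15. 31.]
top -40 40 [-7. -0.] [11. 13.]
top -30 95 [-9.  3.] [12. 13.]
top -20 79 [-8.  3.] [12. 13.]
top -10 59 [-9.  1.] [12. 11.]
```

```bash
python3 -m handwheel '[{"tx":0,"ty":-8,"tz":0,"roll":0},{"tx":0,"ty":-7,"tz":0,"roll":0},{"tx":0,"ty":0,"tz":10,"roll":0},{"tx":0,"ty":0,"tz":12,"roll":0},{"tx":0,"ty":0,"tz":12,"roll":0},{"tx":0,"ty":0,"tz":12,"roll":0},{"tx":0,"ty":0,"tz":9,"roll":0},{"tx":0,"ty":0,"tz":3,"roll":0},{"tx":0,"ty":0,"tz":0,"roll":0}]'
python3 - <<'E'
from h import *
o=st();print(box(o['tool_pos']),to([-44.5,90,166]))
for n in("scene","top"):
    im,d=optics.get_image(n); np.savez(f"/tmp/{n}2.npz",im=im,d=d)
    if n=="scene":
        c=im[110:260,200:400]
        cv2.imwrite(f"pics/{n}2.png",cv2.convertScaleAbs(cv2.resize(c[:,:,::-1],None,fx=4,fy=4),alpha=2))
E
```

```text
t: 9.78
tool_pos: [0.6171, 0.0426, 0.1658]
tool_rot: [1.529, 1.667, 0.97]
contact_force: [-0.0, 0.6, 0.4]
opening: -0.0002
grip_force: 0.0
9.7833 [-0.147 -0.364  2.344  1.029  0.247 -1.129] [0.6171 0.0426 0.1658] [-0.   0.6  0.4]
[[-0.091  0.5    0.861]
 [ 0.996  0.038  0.084]
 [ 0.009  0.865 -0.501]]
[-45.2  90.9 165.8] [-0.9  0.5  0.5]
```

View pics/scene2.png

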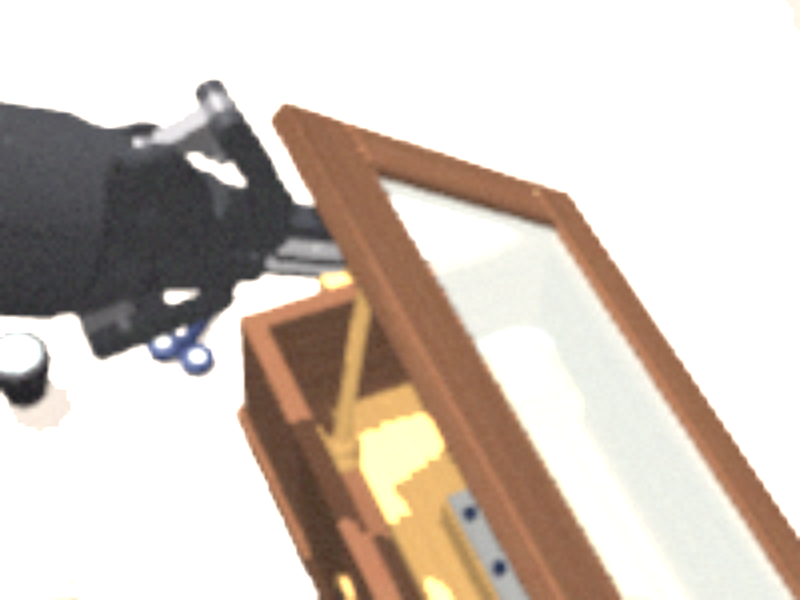

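The fingers, at about (340,250) in the crop, are under the front edge. The prop at (350,360) is still standing, just to the right of them. Next I push sideways.

```bash
python3 -m handwheel '[{"tx":-5,"ty":0,"tz":0,"roll":0},{"tx":-5,"ty":0,"tz":0,"roll":0},{"tx":-3,"ty":0,"tz":0,"roll":0},{"tx":-3,"ty":0,"tz":0,"roll":0},{"tx":-3,"ty":0,"tz":0,"roll":0},{"tx":-3,"ty":0,"tz":0,"roll":0},{"tx":-3,"ty":0,"tz":0,"roll":0},{"tx":-3,"ty":0,"tz":0,"roll":0}]'
python3 - <<'E'
from h import *
o=st();print(box(o['tool_pos']))
im,d=optics.get_image("scene"); X=cloud("scene",d); np.savez("/tmp/s3.npz",im=im,d=d)
b=(X-C)@B*1000; m=(d>0)&(b[...,2]>110)&(b[...,1]<-20)&(b[...,1]>-130)&(b[...,0]>-75)&(b[...,0]<60)
q=b[m]; 
f=q[(q[:,1]<-100)|(q[:,2]>170)]
print("maxz",np.percentile(f[:,2],99),"slope",np.arctan(-np.polyfit(f[:,0],f[:,2],1)[0]))
c=im[110:260,200:400]
cv2.imwrite("pics/s3.png",cv2.convertScaleAbs(cv2.resize(c[:,:,::-1],None,fx=4,fy=4),alpha=2))
E
```

```text
t: 10.55
tool_pos: [0.6196, 0.0145, 0.1659]
tool_rot: [1.529, 1.667, 0.971]
contact_force: [-0.8, 1.5, 0.4]
opening: 0.0002
grip_force: 0.7
10.55 [-0.221 -0.357  2.34   1.122  0.305 -1.256] [0.6196 0.0145 0.1659] [-0.8  1.5  0.4]
[[-0.092  0.5    0.861]
 [ 0.996  0.038  0.084]
 [ 0.009  0.865 -0.501]]
[-45.1  62.7 165.9]
maxz 210.73879266647972 slope 0.638958215505435
```

View pics/s3.png

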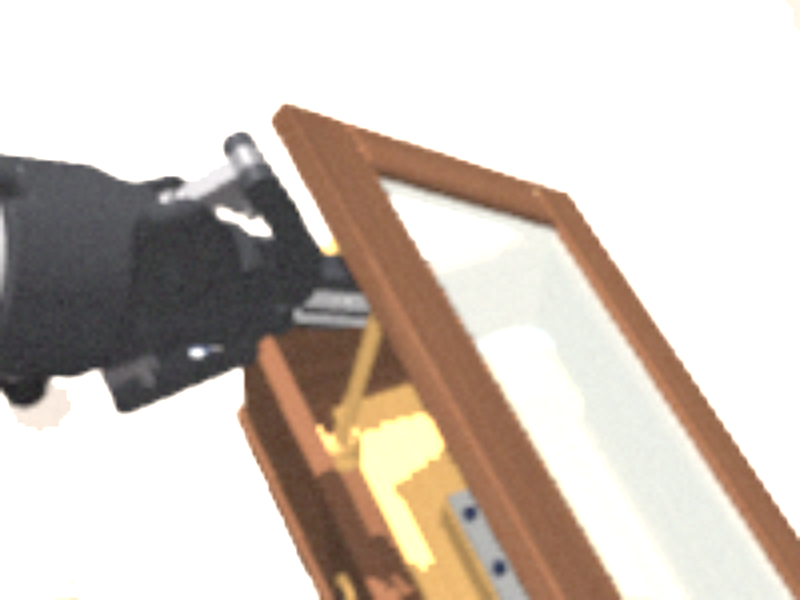

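The lid hasn't moved and the prop, at about (360,380), is touching the fingers with 1.5 N near upright. I keep pushing.

```bash
python3 -m handwheel '[{"tx":-3,"ty":0,"tz":0,"roll":0},{"tx":-3,"ty":0,"tz":0,"roll":0},{"tx":-3,"ty":0,"tz":0,"roll":0},{"tx":-3,"ty":0,"tz":0,"roll":0},{"tx":0,"ty":0,"tz":0,"roll":0},{"tx":0,"ty":0,"tz":0,"roll":0}]'
cat > look.py <<'E'
from h import *
import sys
o=st();print(box(o['tool_pos']))
im,d=optics.get_image("scene"); X=cloud("scene",d)
b=(X-C)@B*1000; m=(d>0)&(b[...,2]>95)&(b[...,1]<-105)&(b[...,1]>-133)&(b[...,0]>-110)&(b[...,0]<60)
q=b[m]; print("side rail slope",np.arctan(-np.polyfit(q[:,0],q[:,2],1)[0]).round(3))
c=im[110:260,200:400]
cv2.imwrite(f"pics/{sys.argv[1]}.png",cv2.convertScaleAbs(cv2.resize(c[:,:,::-1],None,fx=4,fy=4),alpha=2))
E
python3 look.py s4
```

```text
t: 11.1
tool_pos: [0.6206, 0.0023, 0.1655]
tool_rot: [1.53, 1.666, 0.97]
contact_force: [0.3, 0.2, -0.1]
opening: 0.0001
grip_force: 0.0
11.1 [-0.251 -0.352  2.336  1.15   0.328 -1.298] [0.6206 0.0023 0.1655] [ 0.3  0.2 -0.1]
[[-0.09   0.5    0.861]
 [ 0.996  0.038  0.083]
 [ 0.009  0.865 -0.501]]
[-45.1  50.4 165.5]
side rail slope 0.623
```

View pics/s4.png

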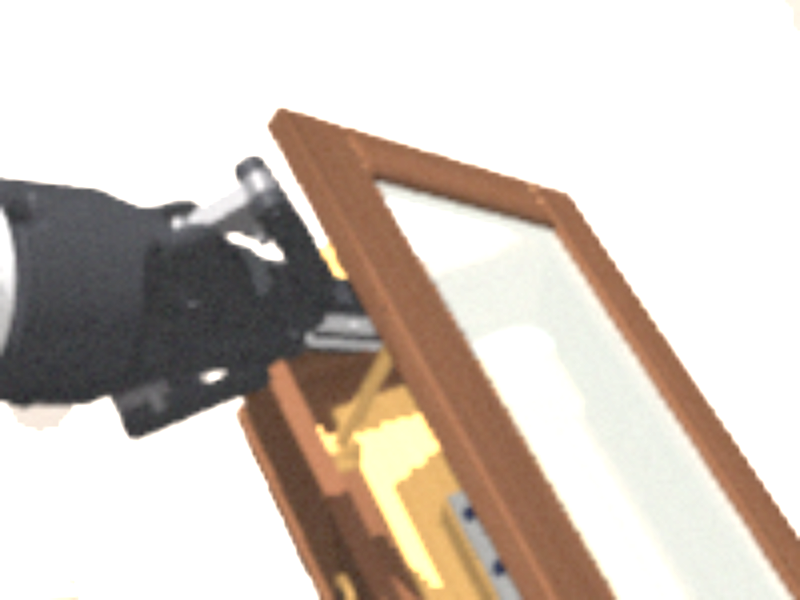

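```bash
python3 -m handwheel '[{"tx":-3,"ty":0,"tz":0,"roll":0},{"tx":-3,"ty":0,"tz":0,"roll":0},{"tx":-3,"ty":0,"tz":0,"roll":0},{"tx":-3,"ty":0,"tz":0,"roll":0},{"tx":-3,"ty":0,"tz":0,"roll":0},{"tx":0,"ty":0,"tz":0,"roll":0},{"tx":0,"ty":0,"tz":0,"roll":0}]'
python3 look.py s5
```

```text
t: 11.73
tool_pos: [0.622, -0.0127, 0.1654]
tool_rot: [1.53, 1.666, 0.97]
contact_force: [0.9, -1.2, -1.3]
opening: 0.0001
grip_force: 0.1
11.7333 [-0.289 -0.343  2.33   1.179  0.359 -1.345] [ 0.622  -0.0127  0.1654] [ 0.9 -1.2 -1.3]
[[-0.09   0.5    0.861]
 [ 0.996  0.037  0.083]
 [ 0.009  0.865 -0.501]]
[-45.1  35.4 165.4]
side rail slope 0.595
```

View pics/s5.png

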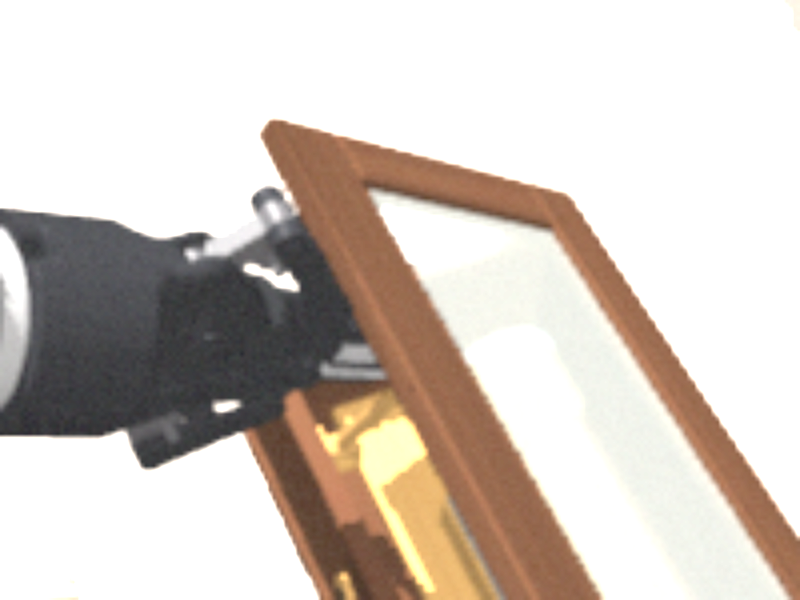

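The lid is down to about 0.595 rad and presses on the fingers. The prop's lower part, at (350,420), leans well over. I'll wait a moment and then find the prop from its colour and depth.

```bash
python3 -m handwheel '[{"tx":0,"ty":0,"tz":0,"roll":0},{"tx":0,"ty":0,"tz":0,"roll":0},{"tx":0,"ty":0,"tz":0,"roll":0},{"tx":0,"ty":0,"tz":0,"roll":0}]'
cat > prop.py <<'E'
from h import *
o=ctrl.get_obs(); print(o['t'],box(o['tool_pos']),o['contact_force'].round(1))
for n in("scene","top"):
    im,d=optics.get_image(n); np.savez(f"/tmp/{n}p.npz",im=im,d=d)
    b=(cloud(n,d)-C)@B*1000
    if n=="scene":
        m=(d>0)&(b[...,2]>95)&(b[...,1]<-105)&(b[...,1]>-133)&(b[...,0]>-110)&(b[...,0]<60)
        q=b[m]; print("lid slope",np.arctan(-np.polyfit(q[:,0],q[:,2],1)[0]).round(3))
    h=cv2.cvtColor(im,cv2.COLOR_RGB2HSV)
    plane=-62+(b[...,2]-82)*.137
    m=(d>0)&(abs(b[...,0]-plane)<7)&(b[...,2]>72)&(b[...,1]<75)&(b[...,1]>-70)&(h[...,0]>15)&(h[...,0]<32)&(h[...,1]>90)
    q=b[m]; print(n,len(q))
    for z in range(70,200,8):
        s=q[(q[:,2]>=z)&(q[:,2]<z+8)]
        if len(s): print("  z",z,len(s),"y",s[:,1].min().round(),s[:,1].max().round())
E
python3 prop.py
```

```text
t: 12.12
tool_pos: [0.622, -0.0121, 0.1654]
tool_rot: [1.529, 1.667, 0.97]
contact_force: [-0.4, -0.9, 0.4]
opening: -0.0001
grip_force: 0.2
12.1167 [-45.1  36.  165.4] [-0.4 -0.9  0.4]
lid slope 0.594
scene 147
  z 70 32 y -46.0 52.0
  z 78 21 y -44.0 57.0
  z 86 19 y 44.0 59.0
  z 94 9 y 42.0 49.0
  z 102 8 y 39.0 43.0
  z 110 9 y 34.0 41.0
  z 118 9 y 31.0 38.0
  z 126 9 y 27.0 34.0
  z 134 9 y 24.0 31.0
  z 142 12 y 21.0 30.0
  z 150 8 y 18.0 25.0
  z 158 2 y 19.0 21.0
top 78
  z 70 27 y -43.0 61.0
  z 78 14 y -40.0 61.0
  z 86 22 y 49.0 62.0
  z 94 9 y 46.0 53.0
  z 102 4 y 45.0 50.0
  z 110 2 y 43.0 47.0
```

```bash
python3 -m handwheel '[{"tx":-3,"ty":0,"tz":0,"roll":0},{"tx":-3,"ty":0,"tz":0,"roll":0},{"tx":-3,"ty":0,"tz":0,"roll":0},{"tx":-3,"ty":0,"tz":0,"roll":0},{"tx":0,"ty":0,"tz":0,"roll":0},{"tx":0,"ty":0,"tz":0,"roll":0},{"tx":0,"ty":0,"tz":0,"roll":0},{"tx":0,"ty":0,"tz":0,"roll":0}]'
python3 prop.py
```

```text
t: 12.88
tool_pos: [0.6231, -0.0245, 0.1652]
tool_rot: [1.529, 1.666, 0.969]
contact_force: [-0.6, -0.8, -2.4]
opening: -0.0003
grip_force: 1.1
12.8833 [-45.   23.5 165.2] [-0.6 -0.8 -2.4]
lid slope 0.592
scene 288
  z 70 4 y -44.0 -39.0
  z 78 229 y -56.0 58.0
  z 86 55 y -55.0 59.0
top 190
  z 70 14 y -43.0 61.0
  z 78 137 y -52.0 61.0
  z 86 39 y -50.0 62.0
```

The prop has dropped: its brass lies at z 78–90 mm along the front wall, with the end at y about −55 mm. The lid rests on the fingers at roughly 0.6 rad with 2.4 N. I'll work out the lowering path.

```bash
python3 - <<'E'
from kin import *
o=ctrl.get_obs(); M=R.from_rotvec(o['tool_rot']); p=o['tool_pos']; q=o['q']
for t in(.5,.4,.3,.2,.1,.05,0,-.04):
    s=10+50*max(t,0) if t<.2 else 20+(t-.2)/.42*14
    E=np.array([80-180*np.cos(t),92+180*np.sin(t)]); T=E+s*np.array([.865,-.5])-13.5*np.array([.5,.865])
    w=world([T[0],23.5,T[1]]); q,r=ik(w,M,q)
    print(t,T.round(1),"shift",(M.inv().apply(w-p)*1000).round(1),q.round(2),r.max().round(4)); p=w
E
```

```text
0.5 [-58.8 151.6] shift [ -0.2 -18.8  -5. ] [-0.33 -0.35  2.36  1.26  0.39 -1.45] 0.0
0.4 [-69.5 137.1] shift [ -0.1 -17.9  -2. ] [-0.34 -0.35  2.39  1.33  0.39 -1.53] 0.0
0.3 [-78.5 121.8] shift [ -0.1 -17.7  -0.2] [-0.36 -0.34  2.42  1.4   0.39 -1.62] 0.0
0.2 [-85.9 106.1] shift [ -0.1 -17.3   1.5] [-0.36 -0.32  2.44  1.49  0.4  -1.72] 0.0
0.1 [-92.9  90.8] shift [ -0.1 -16.7   1.6] [-0.37 -0.3   2.45  1.58  0.4  -1.82] 0.0
0.05 [-95.7  83.1] shift [-0.1 -8.1  1.4] [-0.38 -0.29  2.46  1.63  0.41 -1.87] 0.0
0 [-98.1  75.3] shift [-0.1 -7.9  1.8] [-0.38 -0.27  2.46  1.68  0.41 -1.93] 0.0
-0.04 [-98.   68.1] shift [-0.1 -6.2  3.7] [-0.38 -0.25  2.46  1.73  0.41 -1.98] 0.0
```

```bash
python3 -m handwheel '[{"tx":0,"ty":0,"tz":0,"roll":0},{"tx":0,"ty":0,"tz":0,"roll":0},{"tx":0,"ty":0,"tz":0,"roll":0},{"tx":0,"ty":-1,"tz":-0.5,"roll":0},{"tx":0,"ty":-2,"tz":-0.5,"roll":0},{"tx":0,"ty":-2,"tz":-0.5,"roll":0},{"tx":0,"ty":-2,"tz":-0.5,"roll":0},{"tx":0,"ty":-2,"tz":-0.5,"roll":0},{"tx":0,"ty":-2.5,"tz":-0.5,"roll":0},{"tx":0,"ty":-2.5,"tz":-0.5,"roll":0},{"tx":0,"ty":-2.5,"tz":-1,"roll":0},{"tx":0,"ty":-2.5,"tz":-0.5,"roll":0}]'
python3 -m handwheel '[{"tx":0,"ty":-2.5,"tz":-0.3,"roll":0},{"tx":0,"ty":-2.5,"tz":-0.3,"roll":0},{"tx":0,"ty":-2.5,"tz":-0.3,"roll":0},{"tx":0,"ty":-2.5,"tz":-0.3,"roll":0},{"tx":0,"ty":-2.5,"tz":-0.3,"roll":0},{"tx":0,"ty":-2.5,"tz":-0.3,"roll":0},{"tx":0,"ty":-2.5,"tz":-0.2,"roll":0},{"tx":0,"ty":-2.5,"tz":0,"roll":0},{"tx":0,"ty":-2.5,"tz":0,"roll":0},{"tx":0,"ty":-2.5,"tz":0,"roll":0}]'
python3 - <<'E'
from h import *
print(to([-85.9,23.5,106.1]))
E
python3 prop.py
```

```text
t: 13.98
tool_pos: [0.6091, -0.0253, 0.1513]
tool_rot: [1.529, 1.667, 0.97]
contact_force: [-0.2, -0.2, -2.1]
opening: 0.0001
grip_force: 1.0
t: 14.82
tool_pos: [0.5949, -0.0264, 0.1305]
tool_rot: [1.529, 1.667, 0.97]
contact_force: [0.2, 1.0, -2.1]
opening: -0.0002
grip_force: 1.0
[ -0.8 -27.5   1.3]
14.8167 [-73.2  24.1 130.5] [ 0.2  1.  -2.1]
lid slope 0.348
scene 0
top 0
```

```bash
python3 -m handwheel '[{"tx":0,"ty":-2.5,"tz":0,"roll":0},{"tx":0,"ty":-2.5,"tz":0,"roll":0},{"tx":0,"ty":-2.5,"tz":0,"roll":0},{"tx":0,"ty":-2.5,"tz":0.1,"roll":0},{"tx":0,"ty":-2.5,"tz":0.2,"roll":0},{"tx":0,"ty":-2.5,"tz":0.2,"roll":0},{"tx":0,"ty":-2.5,"tz":0.2,"roll":0},{"tx":0,"ty":-2.5,"tz":0.2,"roll":0},{"tx":0,"ty":-2.5,"tz":0.2,"roll":0},{"tx":0,"ty":-2.5,"tz":0.2,"roll":0},{"tx":0,"ty":-2.5,"tz":0.2,"roll":0}]'
python3 -m handwheel '[{"tx":0,"ty":-2,"tz":0.2,"roll":0},{"tx":0,"ty":-2,"tz":0.2,"roll":0},{"tx":0,"ty":-2,"tz":0.2,"roll":0},{"tx":0,"ty":-2,"tz":0.2,"roll":0},{"tx":0,"ty":-2,"tz":0.2,"roll":0},{"tx":0,"ty":-2,"tz":0.2,"roll":0},{"tx":0,"ty":-1.5,"tz":0.2,"roll":0},{"tx":0,"ty":-1.5,"tz":0.2,"roll":0}]'
python3 - <<'E'
from h import *
print(to([-95.7,23.5,83.1]))
E
python3 prop.py
```

```text
t: 15.83
tool_pos: [0.5825, -0.0273, 0.106]
tool_rot: [1.529, 1.667, 0.97]
contact_force: [-0.5, -0.4, -1.8]
opening: 0.0007
grip_force: 1.0
t: 16.5
tool_pos: [0.5764, -0.0277, 0.0923]
tool_rot: [1.529, 1.667, 0.97]
contact_force: [0.9, -1.0, -2.5]
opening: 0.0004
grip_force: 1.0
[-0.9 -9.9  1.2]
16.5 [-91.8  24.4  92.3] [ 0.9 -1.  -2.5]
lid slope 0.105
scene 0
top 0
```

```bash
python3 -m handwheel '[{"tx":0,"ty":-1,"tz":0.2,"roll":0},{"tx":0,"ty":-1,"tz":0.2,"roll":0},{"tx":0,"ty":-1,"tz":0.2,"roll":0},{"tx":0,"ty":-1,"tz":0.2,"roll":0},{"tx":0,"ty":-1,"tz":0.2,"roll":0},{"tx":0,"ty":-1,"tz":0.2,"roll":0},{"tx":0,"ty":-1,"tz":0.2,"roll":0},{"tx":0,"ty":-1,"tz":0.2,"roll":0},{"tx":0,"ty":-1,"tz":0.2,"roll":0},{"tx":0,"ty":-1,"tz":0.2,"roll":0},{"tx":0,"ty":-1,"tz":0.2,"roll":0},{"tx":0,"ty":-1,"tz":0.2,"roll":0}]'
python3 -m handwheel '[{"tx":0,"ty":-0.8,"tz":0.2,"roll":0},{"tx":0,"ty":-0.8,"tz":0.2,"roll":0},{"tx":0,"ty":-0.8,"tz":0.2,"roll":0},{"tx":0,"ty":-0.8,"tz":0.2,"roll":0},{"tx":0,"ty":-0.8,"tz":0.2,"roll":0},{"tx":0,"ty":-0.8,"tz":0.2,"roll":0},{"tx":0,"ty":-0.8,"tz":0.2,"roll":0},{"tx":0,"ty":-0.8,"tz":0.2,"roll":0},{"tx":0,"ty":-0.8,"tz":0.2,"roll":0},{"tx":0,"ty":-0.8,"tz":0.2,"roll":0},{"tx":0,"ty":-0.8,"tz":0.2,"roll":0},{"tx":0,"ty":-0.8,"tz":0.2,"roll":0}]'
python3 prop.py
```

```text
t: 17.6
tool_pos: [0.5724, -0.0279, 0.0806]
tool_rot: [1.529, 1.667, 0.97]
contact_force: [-0.6, -0.2, -2.4]
opening: -0.0001
grip_force: 1.0
t: 18.6
tool_pos: [0.5699, -0.0282, 0.0715]
tool_rot: [1.529, 1.667, 0.97]
contact_force: [-0.5, -0.1, -0.4]
opening: -0.0002
grip_force: 0.0
18.6 [-98.3  24.5  71.5] [-0.5 -0.1 -0.4]
lid slope 0.001
scene 0
top 0
```

```bash
python3 -m handwheel '[{"tx":0,"ty":-3,"tz":0,"roll":0},{"tx":0,"ty":-3,"tz":0,"roll":0},{"tx":0,"ty":-3,"tz":-3,"roll":0},{"tx":0,"ty":0,"tz":-4,"roll":0},{"tx":0,"ty":0,"tz":-4,"roll":0},{"tx":0,"ty":0,"tz":-4,"roll":0},{"tx":0,"ty":0,"tz":0,"roll":0},{"tx":0,"ty":0,"tz":0,"roll":0},{"tx":0,"ty":0,"tz":0,"roll":0},{"tx":0,"ty":0,"tz":0,"roll":0}]'
python3 - <<'E'
from h import *
o=st();print(box(o['tool_pos']))
a,d=optics.get_image("scene");t,_=optics.get_image("top")
cv2.imwrite("pics/end.png",np.vstack([a[100:420,100:500],t[110:390,150:550]])[:,:,::-1])
b=(cloud("scene",d)-C)@B*1000;m=(d>0)&(abs(b[...,0])<70)&(b[...,1]<-110)&(b[...,1]>-130)&(b[...,2]>80);print("lid top z",np.percentile(b[m][:,2],[10,50,90]))
E
```

```text
t: 19.53
tool_pos: [0.5524, -0.0297, 0.0709]
tool_rot: [1.529, 1.667, 0.97]
contact_force: [-0.5, -0.6, 0.7]
opening: -0.0002
grip_force: 0.0
19.5333 [-0.406 -0.319  2.509  1.647  0.431 -1.913] [ 0.5524 -0.0297  0.0709] [-0.5 -0.6  0.7]
[[-0.091  0.5    0.861]
 [ 0.996  0.038  0.084]
 [ 0.009  0.865 -0.501]]
[-115.9   24.5   70.9]
lid top z [102.0483446  103.3125205  104.60346657]
```

View pics/end.png

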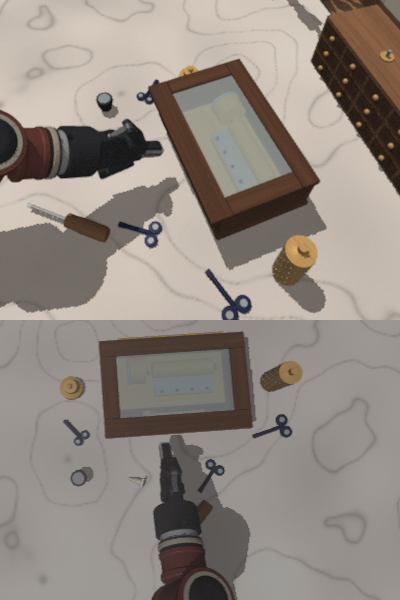

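The lid is shut with its top at 103 mm, the fingers are clear of it at (155,148), and the keys and other pieces are where they started. I'm handing in the job.

```bash
python3 -c "
from station import ctrl
print(ctrl.finish_job())"
```

```text
the job is handed in; nothing more can be done
None
```

The job is handed in, with no verdict shown: I pushed the prop over, caught the lid on the fingers at about 0.6 rad, held it over a second and lowered it shut gently, with the arm clear and the bystanders unmoved as far as the last pictures show; tilting the fingers under the edge meant driving the arm to its reach limit, since the moves have no tilt.

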